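Set up the folding menu board

TASK

Set up the folding menu board on the counter so that it faces the customers: swing the board up by its black handle as far as it goes, then push the red knee bar of the folding stay down and over centre until you feel it snap into its locked position, so that the board stands locked by itself. Push the red bar gently, never with more than about 30 N, and leave the bottle, tin, cups and tape roll standing where they are.

Things in the scene. Friction and masses are not known exactly. Their poses are not given: they have to be found in the camera images.
- menu_stand: Dark steel base plate of the folding menu board, 225 (x) x 165 (y) x 11 mm high, fast to the counter. Origin: centre of its underside, on the counter. Its +x points from the board's hinge to the foot of the stay (roughly towards the robot), z up; all parts swing in its x-z plane and are symmetric about y = 0.
- board_hinge (a point): Point on the board's hinge axis (which runs along the stand's y), 85 mm to -x of the base's centre, 22 mm above the counter.
- board_handle (a point): Centre of the handle: black rubber sleeve, 60 mm long, 12.4 mm thick, on a rung along the stand's y, 145 mm from the hinge axis at the board's free end. The board (100 x 100 x 12 mm, dark face, pale wood frame) ends 36 mm from the rung; side bars at y = +-46 mm: a finger fits on either side of the rung from above. The rung turns in a light pinch as the board swings.
- board (a joint): Angle of the board, rad: it lies (value + 0.30) rad above the stand's horizontal +x. Starts at -0.06 to 0.14 (nearly folded), swings up to a hard stop at 1.009 (board 75 degrees up, handle 162 mm above the counter). A stiff hinge: about 3 to 6 N at the handle moves it, and it stays where it is left.
- stay_pivot (a point): Point on the axis (along the stand's y) about which the short lower links of the stay turn: 73 to 77 mm (set differently each time) to +x of the base's centre, 17 mm above the counter. The stay's foot is sprung and gives way by 4 to 10 mm to +x while the knee passes over centre, and comes back partly after.
- knee (a point): Centre of the red knee bar, 44 mm from the stay's pivot axis, where the lower links (44 mm) meet the long upper links (124 mm, pinned to the board's sides 80 mm from the hinge). With the board up it stands bent, 50 to 57 mm high, in front of the board; locked it is about 30 mm high. The side links are at y = +-61 to 70 mm.
- knee_bar: The knee bar: red sleeve 14 mm thick and 100 mm long on a thin rod along the stand's y, carried on the lower links. The forces given are along the knee's arc: pushing straight down on the bent knee takes about twice as much; lean the tool or push from the stand's +x side.
- stay (a joint): Angle of the lower links, rad: pivot to knee points (value + 0.43) rad above the stand's +x. Start -0.2 to 0.3; 1.6 to 1.85 once the board is at its stop. Pushed on round its arc, down and to the stand's -x, the knee meets a spring of unknown tension, 4 to 20 N at its peak, up to 2.2 (straight); then it snaps by itself to a hard stop at 2.408 (locked). Further pushing only adds force.
- sauce_bottle: Yellow squeeze bottle, 62 mm across, 206 mm high, standing beyond or beside the board; origin under its centre. Leave alone.
- tea_tin: Green tin, 71 x 88 x 111 mm high, standing beyond or beside the board; origin under its centre. Leave alone.
- dip_cup_a: Small white portion cup, 76 mm across, 47 mm high, standing beyond or beside the board; origin under its centre. Leave alone.
- dip_cup_b: Another such white portion cup, at the right; origin under its centre. Leave alone.
- tape_roll: Roll of brown tape lying flat, 92 mm across, 48 mm high, at the right; origin under its centre. Leave alone.

How it is judged:
By the outcome, as a careful person would: the job done as asked, in the order asked, and still so for the second after the job is handed in, with the robot touching nothing.
It also fails if it takes over 53 s, if anything falls off the work surface, if the arm or the gripper's body presses on something with over 40 N, if the wrist force passes 120 N, or if a joint passes its speed limit or range.

ROBOT

A 6-joint arm with a two-finger parallel gripper is mounted at the origin on a cart in front of the work surface, level with it; the furniture and walls round the work are solid. World frame = base frame: x ahead of the robot, y to its left, z up, the work surface at z = 0. Lengths are in m, angles in rad, forces in N, time in s.
With the tool pointing down it reaches from about 0.25 to 0.775 m from the base axis. Payload 4 kg.
Tool frame: the origin (TCP) lies at the very end of the fingers, on their centre line; the grasp point (between the pads) lies 19 mm behind it; z points along the fingers, y is the line along which they close (so a half turn about z gives the same grasp; the last joint's range is limited). The gripper opens to 94 mm and grips with 3 to 60 N. Pads are 16 mm wide; open, the fingers measure 119 mm over their backs; the gripper's body (75 mm by 177 mm) begins 78 mm behind the grasp point.
Start: joints at [-1.215, 0.087, 1.371, -0, 1.684, -0.103], TCP at [0.244, -0.493, 0.206] pointing down, gripper open.
Joint ranges: [-3.1, 3.1], [-0.76, 2.03], [0.27, 2.55], [-1.08, 4.22], [0.17, 2.65], [-2.57, 2.57]. Speed limits (rad/s): [2.79, 2.79, 3.14, 3.14, 3.14, 3.14].

INTERFACE

Orientations are given as [roll, pitch, yaw] about the fixed x, y, z axes, in that order (R = Rz(yaw) Ry(pitch) Rx(roll)).
In Python, from bench import robot gives the robot as it stands. The module is installed in compiled form; this text tells all that it offers.
- The arm moves only by the tool move_arm, never from a script. Its argument "deltas" is one flat list of numbers, 7 for each row, row after row: the turn, a rotation vector about the tool's x, y, z in rad, then the shift along the tool's x, y, z in cm, then the closure, from -1 (fully open) to 1 (shut). A call has 1 to 8 rows; each row is the pose to reach, as a shift and turn from the pose commanded when the call began, along the tool's axes at that moment; what a row does not reach only later rows make up. A row lasts 1/10 s, in which the tool goes at most 50 mm and 8.59 degrees, less where a joint would pass 70% of its speed; a pose out of reach is approached as far as the arm can. A call with a gripper value outside its range is refused whole. The fingers move at their own pace and stop on an object; the grip force is fixed at half the most. Time passes only in rows, so rows that repeat a pose let the fingers close. It gives the time, the measured TCP pose, the force, the opening and the grip force at its end, in the units of the state.
- robot.get_obs(): the state, without advancing time (a new reading comes with each control period).
- robot.snapshot(name): name is "side" or "top"; returns a dict with "image" (400x640x3 uint8, red, green, blue), "depth" (400x640 float32, m along the optical axis (not along the pixel's ray), 0 where there is no reading), "fov_y" (degrees; the focal length in pixels is half the picture's height over the tangent of half this angle, whatever the lens; pixels are square), "cx", "cy" (the principal point, pixels), "D" ([k1, k2, p1, p2, k3] as OpenCV has them; the pictures are not rectified), "origin" and "orientation" of the camera in the world. Camera axes: x right, y up, looking along -z (the intrinsics and any distortion apply to the point x, -y, -z); pixel columns grow to the right and rows downward; lengths in m; the calibration is good to about 2 mm. A picture is of the moment at which its call begins.
- robot.close_job(): hands the job in; it is judged then, once.
The state is a dict: "time": time; "joint_positions": joint angles; "qvel": joint speeds; "joint_torque": joint torques, N m; "tool_pos": TCP position; "ee_rot": TCP orientation; "wrist_force": force on the tool from outside, world axes, zero at the start; "wrist_torque": the same for the moment, N m; "width": finger opening in m; "finger_force": force on a finger pad.
Only numpy, scipy, OpenCV 4.12 (cv2) and the standard library are available. Lean on these libraries where they do the work, as an engineer would, in place of code of your own. Each camera call takes 0.05 s, during which the arm holds its last target. There are 200 camera calls.

## Working session

There is one attempt and no reset: what is moved stays moved. The work goes in short steps, Python scripts to look and compute and a tool call to move; the robot and the scene stay as the last step left them, time stands still between calls to the robot, and variables do not carry over. Pictures are saved under pics/ and viewed, at most 10 in all, crops included, and the job is handed in when it is done.

Besides the shell and the picture viewer there is one more tool, called by a JSON object that holds its "name" and its "arguments". move_arm: Moves the arm, as the interface text tells. Its arguments: {"type":"object","properties":{"deltas":{"type":"array","items":{"type":"number"}}},"required":["deltas"]}

```bash
mkdir -p pics
cat > h.py <<'E'
import numpy as np, cv2, pickle
from bench import robot
from scipy.spatial.transform import Rotation as R
def snap(n):
    s=robot.snapshot(n); return s
def cloud(s):
    h,w=s["depth"].shape; f=h/2/np.tan(np.radians(s["fov_y"])/2)
    K=np.array([[f,0,s["cx"]],[0,f,s["cy"]],[0,0,1.]])
    v,u=np.mgrid[:h,:w]
    p=cv2.undistortPoints(np.stack([u.ravel(),v.ravel()],1).astype(np.float64)[:,None],K,np.array(s["D"],float))[:,0]
    d=s["depth"].ravel()
    c=np.stack([p[:,0]*d,-p[:,1]*d,-d],1)
    o=np.array(s["orientation"],float)
    M=o if o.shape==(3,3) else R.from_euler("xyz",o).as_matrix()
    return (c@M.T+np.array(s["origin"])).reshape(h,w,3)
E
python3 - <<'E'
from h import *
for n in("side","top"):
    s=snap(n); pickle.dump(s,open(n+"0.pkl","wb"))
    cv2.imwrite(f"pics/{n}0.png",s["image"][...,::-1])
    print(n,{k:v for k,v in s.items() if k not in("image","depth")})
print(robot.get_obs())
E
```

```text
side {'fov_y': 42.405454616230934, 'cx': 314.396106925163, 'cy': 194.73956582510743, 'D': array([0.02384259, 0.        , 0.        , 0.        , 0.        ]), 'origin': array([0.40476204, 0.86464126, 0.66454764]), 'orientation': array([ 1.04309479,  0.0077135 , -2.98849813])}
top {'fov_y': 50.792376905230384, 'cx': 314.68000940354966, 'cy': 203.8450626737325, 'D': array([0.02465088, 0.        , 0.        , 0.        , 0.        ]), 'origin': array([ 0.47975091, -0.13889322,  1.02305769]), 'orientation': array([ 0.10980495,  0.0087738 , -1.56109417])}
{'time': 0.1, 'joint_positions': array([-1.21508159e+00,  8.78826978e-02,  1.37209466e+00, -2.72722551e-05,
        1.68360687e+00, -1.03103388e-01]), 'qvel': array([ 5.53817432e-05, -1.70172329e-03, -2.71235454e-03,  1.65582149e-03,
       -1.08398304e-03,  1.59290770e-04]), 'joint_torque': array([ 3.16011392e-03, -3.41252518e+01, -3.03301585e+01,  7.20841857e-02,
        3.03685782e-02, -9.80142636e-05]), 'tool_pos': array([ 0.24340037, -0.49265564,  0.20442464]), 'ee_rot': array([-3.13960886e+00, -1.78013424e-04,  4.58814905e-01]), 'wrist_force': array([-0.553761  ,  0.54033191, -0.38183294]), 'wrist_torque': array([0.00392512, 0.0071095 , 0.00818543]), 'finger_force': 0.0, 'width': 0.09388606017769961}
```

View pics/top0.png

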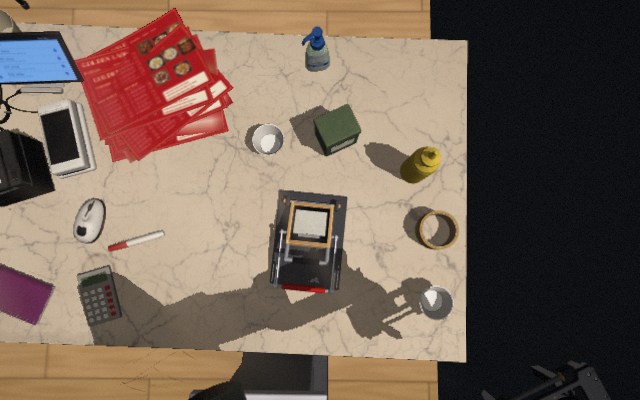

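View pics/side0.png

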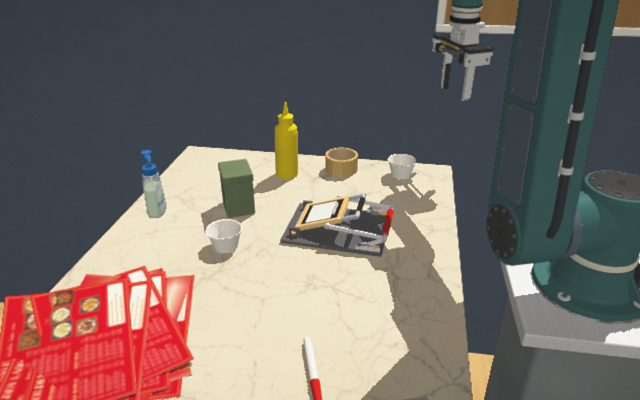

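The top view shows the base at about x 272–347, y 190–293, with the board frame at (312,224), the handle near (305,262) and the red bar at (303,290). The side view shows the handle at about (360,203) and the red bar at (390,220). Next I'll measure these points.

Run:
```python
from h import *
ims=[]
for n,(x0,x1,y0,y1) in(("top",(260,360,180,300)),("side",(270,410,180,265))):
    s=pickle.load(open(n+"0.pkl","rb")); P=cloud(s); im=s["image"].astype(int)
    r,g,b=im[...,0],im[...,1],im[...,2]
    box=np.zeros(r.shape,bool); box[y0:y1,x0:x1]=1
    red=box&(r>110)&(g<50)&(b<60)
    q=P[red]; print(n,"red",red.sum(),np.median(q,0),q.min(0),q.max(0))
    yy=q[:,1]; 
    a=np.polyfit(q[:,1],q[:,0],1); print(" slope dx/dy",a)
    # table / base
    z=P[...,2]; print(" counter z",np.median(P[...,2][150:180,350:390]))
    m=box&(z>0.006)&(z<0.015)&(im.max(2)<90)
    pts=P[m][:,:2].astype(np.float32); rc=cv2.minAreaRect(pts); print(" base rect",m.sum(),rc)
    m=box&(z>0.02); 
    m2=m&(im.max(2)<60)&(z>0.05)
    print(" dark high",m2.sum(),np.median(P[m2],0) if m2.any() else 0)
    c=cv2.resize(s["image"][y0:y1,x0:x1],None,fx=5,fy=5,interpolation=cv2.INTER_CUBIC)[...,::-1]
    cv2.imwrite(f"pics/{n}0c.png",cv2.convertScaleAbs(c,alpha=1.5,beta=25))
    if n=="top":
        for v in range(245,292,4): print(v,[f"{P[v,u,0]:.3f}/{P[v,u,2]*1000:.0f}" for u in (296,302,308,314,320)])
```

```text
top red 70 [ 0.3897707  -0.13761034  0.04449772] [ 0.38108629 -0.15247457  0.00181378] [ 0.39451744 -0.11140317  0.047747  ]
 slope dx/dy [0.01814511 0.39252376]
 counter z -0.0007092574441552868
 base rect 3212 ((0.5072906613349915, -0.1145557165145874), (0.16473431885242462, 0.2226063311100006), 84.65632629394531)
 dark high 305 [ 0.47975091 -0.11584234  0.0688205 ]
245 ['0.492/10', '0.491/58', '0.491/63', '0.492/66', '0.492/63']
249 ['0.482/10', '0.482/6', '0.483/8', '0.483/11', '0.483/13']
253 ['0.473/10', '0.473/10', '0.473/8', '0.473/8', '0.473/7']
257 ['0.464/76', '0.464/11', '0.464/8', '0.464/9', '0.464/10']
261 ['0.456/77', '0.456/81', '0.456/76', '0.456/77', '0.456/80']
265 ['0.444/10', '0.445/8', '0.445/8', '0.445/10', '0.445/10']
269 ['0.435/13', '0.435/11', '0.435/10', '0.435/7', '0.436/12']
273 ['0.426/11', '0.426/12', '0.426/8', '0.426/13', '0.426/10']
277 ['0.416/11', '0.416/10', '0.417/16', '0.417/11', '0.417/9']
281 ['0.407/9', '0.407/10', '0.407/9', '0.407/9', '0.408/12']
285 ['0.400/41', '0.400/40', '0.400/39', '0.398/12', '0.398/9']
289 ['0.392/46', '0.392/47', '0.392/46', '0.392/45', '0.392/43']
side red 121 [ 0.39575841 -0.09124285  0.04419462] [ 0.38673102 -0.14565834  0.03954375] [ 0.4057104  -0.05048728  0.04755316]
 slope dx/dy [0.10642993 0.4058863 ]
 counter z -0.0006643010756707257
 base rect 1557 ((0.5066961646080017, -0.1083671823143959), (0.16300351917743683, 0.22081370651721954), 84.85614013671875)
 dark high 79 [ 0.46022703 -0.10860937  0.07694858]
```

View pics/top0c.png

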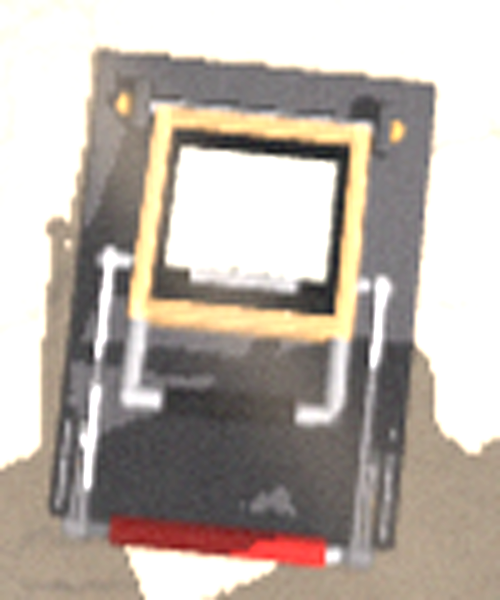

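View pics/side0c.png

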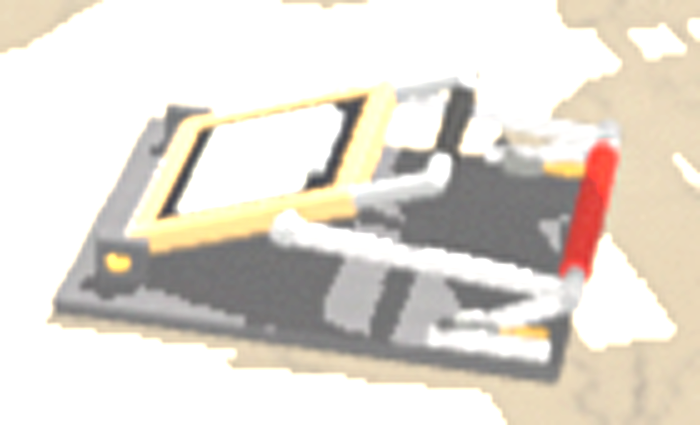

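Both views agree. The base centre is at about (0.507, -0.110), with stand +x pointing 174.7° in the world. The handle is at about (0.457, -0.108, 0.072), so the board value is about 0.05, and both the handle's height and position fit the geometry. The red bar is at about (0.396, -0.098, 0.039).

First I'll move above the handle with the fingers partly closed.

{"name": "move_arm", "arguments": {"deltas": [0, 0, -0.51, 18.1, -12.55, 2, 0.45, 0, 0, -0.51, 18.1, -12.55, 2, 0.45, 0, 0, -0.51, 18.1, -12.55, 2, 0.45, 0, 0, -0.51, 18.1, -12.55, 2, 0.45, 0, 0, -1.02, 36.2, -25.1, 5, 0.45, 0, 0, -1.02, 36.2, -25.1, 5, 0.45, 0, 0, -1.02, 36.2, -25.1, 6.6, 0.45, 0, 0, -1.02, 36.2, -25.1, 6.6, 0.45]}}

```text
time: 0.9
tool_pos: [0.4356, -0.1453, 0.15]
ee_rot: [3.141, 0.0, 1.483]
wrist_force: [0.4, -0.2, -0.3]
width: 0.0332
finger_force: 0.0
```

{"name": "move_arm", "arguments": {"deltas": [0, 0, 0, 0, 0, 0, 0.45, 0, 0, 0, 0, 0, 0, 0.45]}}

```text
time: 1.1
tool_pos: [0.4349, -0.1463, 0.1498]
ee_rot: [-3.14, 0.0, 1.481]
wrist_force: [0.0, -0.5, 0.4]
width: 0.0259
finger_force: 0.0
```

{"name": "move_arm", "arguments": {"deltas": [0, 0, 0, 4.0, 1.85, 0, 0.45, 0, 0, 0, 4.0, 1.85, 2, 0.45, 0, 0, 0, 4.0, 1.85, 4, 0.45]}}

```text
time: 1.4
tool_pos: [0.458, -0.1106, 0.1113]
ee_rot: [3.139, 0.002, 1.477]
wrist_force: [-0.2, -0.1, -0.5]
width: 0.0261
finger_force: 0.0
```

Run:
```python
from h import *
o=robot.get_obs(); print(o["tool_pos"],o["ee_rot"],o["wrist_force"])
s=snap("side"); c=s["image"][130:270,270:430]
cv2.imwrite("pics/s1.png",cv2.convertScaleAbs(cv2.resize(c,None,fx=4,fy=4,interpolation=cv2.INTER_CUBIC)[...,::-1],alpha=1.4,beta=20))
```

```text
[ 0.4580166  -0.11058959  0.11125801] [3.13885415e+00 1.62203560e-03 1.47718687e+00] [-0.22169699 -0.06047383 -0.52912792]
```

View pics/s1.png

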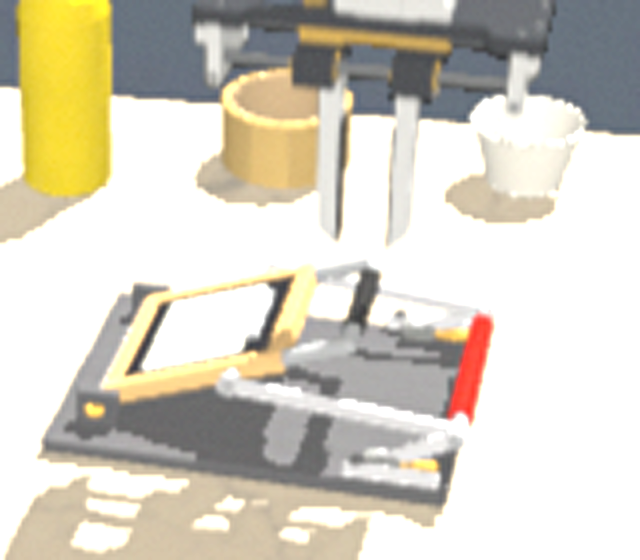

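The side crop shows the fingertips at (330,240) and (397,245), which straddle the handle at (362,298). Next I'll descend and close.

{"name": "move_arm", "arguments": {"deltas": [0, 0, 0, 0, 0, 2, 0.45, 0, 0, 0, 0, 0, 4, 0.45, 0, 0, 0, 0, 0, 5.5, 0.45, 0, 0, 0, 0, 0, 5.5, 0.45, 0, 0, 0, 0, 0, 5.5, 1, 0, 0, 0, 0, 0, 5.5, 1, 0, 0, 0, 0, 0, 5.5, 1, 0, 0, 0, 0, 0, 5.5, 1]}}

```text
time: 2.25
tool_pos: [0.4573, -0.1101, 0.0565]
ee_rot: [3.141, 0.002, 1.479]
wrist_force: [-1.9, -2.4, 1.6]
width: 0.0114
finger_force: 30.0
```

{"name": "move_arm", "arguments": {"deltas": [0, 0, 0, 0, 0.25, -0.65, 1, 0, 0, 0, 0, 0.55, -1.31, 1, 0, 0, 0, 0, 0.88, -1.95, 1, 0, 0, 0, 0, 1.25, -2.58, 1, 0, 0, 0, 0, 1.65, -3.2, 1, 0, 0, 0, 0, 2.07, -3.78, 1, 0, 0, 0, 0, 2.07, -3.78, 1]}}

```text
time: 2.95
tool_pos: [0.4766, -0.1118, 0.0938]
ee_rot: [-3.138, 0.002, 1.479]
wrist_force: [-5.3, -3.3, 1.6]
width: 0.0113
finger_force: 30.0
```

{"name": "move_arm", "arguments": {"deltas": [0, 0, 0, 0, 0.46, -0.56, 1, 0, 0, 0, 0, 0.93, -1.11, 1, 0, 0, 0, 0, 1.97, -2.12, 1, 0, 0, 0, 0, 3.11, -3.02, 1, 0, 0, 0, 0, 4.33, -3.8, 1, 0, 0, 0, 0, 5.62, -4.46, 1, 0, 0, 0, 0, 6.29, -4.74, 1, 0, 0, 0, 0, 6.29, -4.74, 1]}}

```text
time: 3.75
tool_pos: [0.5411, -0.1177, 0.1443]
ee_rot: [3.14, 0.002, 1.479]
wrist_force: [-5.0, -3.4, 9.1]
width: 0.0113
finger_force: 30.0
```

{"name": "move_arm", "arguments": {"deltas": [0, 0, 0, 0, 0.5, -0.4, 1, 0, 0, 0, 0, 1.0, -0.6, 1, 0, 0, 0, 0, 1.5, -0.78, 1, 0, 0, 0, 0, 1.5, -0.78, 1]}}

```text
time: 4.15
tool_pos: [0.5551, -0.119, 0.1494]
ee_rot: [-3.14, 0.002, 1.478]
wrist_force: [-2.6, -3.7, 1.7]
width: 0.0114
finger_force: 30.0
```

{"name": "move_arm", "arguments": {"deltas": [0, 0, 0, 0, 0.2, -0.05, 1, 0, 0, 0, 0, 0.4, -0.1, 1, 0, 0, 0, 0, 0.4, -0.1, 1]}}

```text
time: 4.45
tool_pos: [0.5553, -0.119, 0.1495]
ee_rot: [-3.131, 0.002, 1.478]
wrist_force: [-11.9, -3.3, 4.1]
width: 0.0111
finger_force: 30.0
```

Run:
```python
from h import *
s=snap("side"); pickle.dump(s,open("side2.pkl","wb")); P=cloud(s); im=s["image"].astype(int)
r,g,b=im[...,0],im[...,1],im[...,2]
m=(r>90)&(g<r*.45)&(b<r*.45); m[:150]=0;m[:,:280]=0; m[260:]=0;m[:,420:]=0
q=P[m]; X=np.array([np.cos(np.radians(174.66)),np.sin(np.radians(174.66))]); 
xs=(q[:,:2]-[.507,-.110])@X; ys=(q[:,:2]-[.507,-.110])@[-X[1],X[0]]
print(m.sum(),np.median(q,0),np.percentile(xs,[5,50,95]),np.percentile(ys,[5,50,95]),np.percentile(q[:,2],[5,50,95]))
c=s["image"][110:270,260:440]
cv2.imwrite("pics/s2.png",cv2.convertScaleAbs(cv2.resize(c,None,fx=4,fy=3.7,interpolation=cv2.INTER_CUBIC)[...,::-1],alpha=1.4,beta=20))
```

```text
140 [ 0.4567152  -0.09821316  0.05932603] [0.044834   0.05102597 0.05576874] [-0.04638362 -0.00672944  0.04113936] [0.05529234 0.05932603 0.06109619]
```

View pics/s2.png

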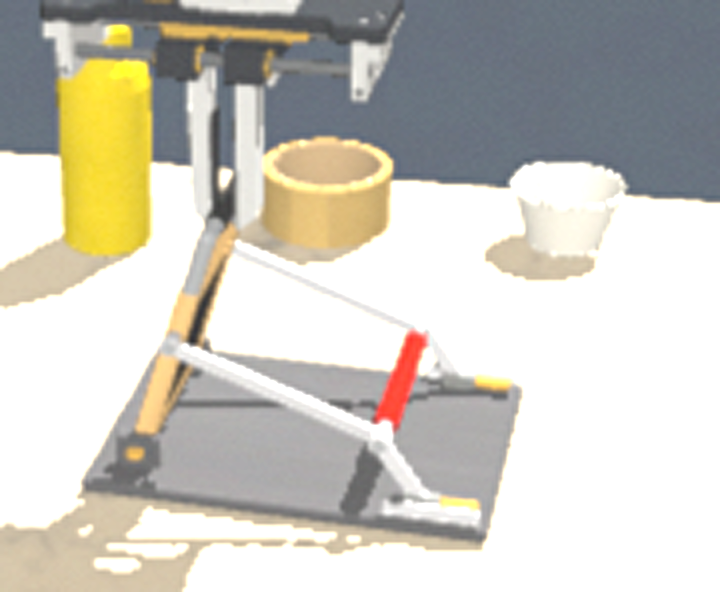

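The side crop shows the board standing against its stop, since the force rose with no motion. The bent knee bar is at (400,380), at about x_s 51 mm and z 54 mm, which fits a stay value of about 1.7. Next I'll let go and rise.

{"name": "move_arm", "arguments": {"deltas": [0, 0, 0, 0, -0.3, 0, 0.5, 0, 0, 0, 0, -0.3, 0, 0.5, 0, 0, 0, 0, -0.3, 0, 0.5, 0, 0, 0, 0, -0.3, 0, 0.5, 0, 0, 0, 0, -0.3, -2.5, 0.5, 0, 0, 0, 0, -0.3, -5.5, 0.5, 0, 0, 0, 0, -0.3, -6.5, 0.5, 0, 0, 0, 0, -0.3, -6.5, 0.5]}}

```text
time: 5.3
tool_pos: [0.5577, -0.1184, 0.2167]
ee_rot: [3.137, 0.001, 1.479]
wrist_force: [0.6, -0.4, 0.0]
width: 0.0235
finger_force: 0.0
```

```bash
cat >> h.py <<'E'
XS=np.array([np.cos(np.radians(174.66)),np.sin(np.radians(174.66)),0]); YS=np.array([-XS[1],XS[0],0]); O=np.array([.507,-.111,0])
def w2s(q): d=q-O; return np.stack([d@XS,d@YS,d[...,2]],-1)
def red(s):
    P=cloud(s); im=s["image"].astype(int); r,g,b=im[...,0],im[...,1],im[...,2]
    q=P.reshape(-1,3)[((r>70)&(g<r*.45)&(b<r*.45)).ravel()]; t=w2s(q)
    return t[(abs(t[:,0])<.13)&(abs(t[:,1])<.055)&(t[:,2]>.02)&(t[:,2]<.075)]
def deltas(xs,ys,z,lean,o=None):
    "target TCP in stand frame, lean rad towards the robot; returns rotvec, shift cm in tool axes"
    o=o or robot.get_obs(); M=R.from_euler("xyz",o["ee_rot"])
    zt=-np.sin(lean)*XS-np.cos(lean)*np.array([0,0,1]); xt=-YS; yt=np.cross(zt,xt)
    T=R.from_matrix(np.stack([xt,yt,zt],1)); p=O+xs*XS+ys*YS+np.array([0,0,z])
    return (M.inv()*T).as_rotvec().round(3),(M.inv().apply(p-o["tool_pos"])*100).round(2)
E
python3 - <<'E'
from h import *
for n in("side","top"):
    t=red(snap(n)); print(n,len(t),np.percentile(t,[3,50,97],axis=0).round(4).tolist())
o=robot.get_obs(); print(o["tool_pos"],w2s(o["tool_pos"]),o["joint_positions"])
l=.7; d=.03
print(deltas(.051+d*np.sin(l),0,.054+d*np.cos(l),l,o), deltas(.12,0,.16,l,o))
E
```

```text
side 136 [[0.0449, -0.0469, 0.0557], [0.0513, -0.0086, 0.0592], [0.0563, 0.0431, 0.0619]]
top 144 [[0.0457, -0.0431, 0.0538], [0.051, -0.0133, 0.0589], [0.0564, 0.0176, 0.0627]]
[ 0.5562106  -0.11802099  0.21342282] [-0.04965044  0.0024107   0.21342282] [-3.08843156e-01  1.28326464e-01  1.31009382e+00  7.77939430e-05
  1.70434736e+00 -2.16966404e-01]
(array([-0.701, -0.001,  0.001]), array([  0.25, -11.98,  13.66])) (array([-0.701, -0.001,  0.001]), array([  0.26, -16.96,   5.36]))
```

{"name": "move_arm", "arguments": {"deltas": [0, 0, 0, 0.1, -5, 0, 1, -0.1, 0, 0, 0.2, -9, 0, 1, -0.25, 0, 0, 0.26, -13, 2, 1, -0.4, 0, 0, 0.26, -16.96, 4, 1, -0.55, 0, 0, 0.26, -16.96, 5.36, 1, -0.7, 0, 0, 0.26, -16.96, 5.36, 1, -0.7, 0, 0, 0.26, -16.96, 5.36, 1, -0.7, 0, 0, 0.26, -16.96, 5.36, 1]}}

```text
time: 6.2
tool_pos: [0.4056, -0.1094, 0.1537]
ee_rot: [2.461, -0.01, 1.48]
wrist_force: [0.2, -0.0, -0.5]
width: 0.0005
finger_force: 0.0
```

Run:
```python
from h import *
o=robot.get_obs(); print(o["tool_pos"],o["ee_rot"],w2s(o["tool_pos"]),o["joint_positions"],o["width"],o["wrist_force"])
l=.7
for d in (.03,.012): print(deltas(.051+d*np.sin(l),0,.054+d*np.cos(l),l,o))
```

```text
[ 0.40555999 -0.1094153   0.15365452] [ 2.4610593  -0.01018744  1.48047492] [0.10114724 0.00786277 0.15365452] [-0.73803032 -0.75485264  2.23190321  0.43976934  1.13507853 -0.72286502] 0.0004761156280008353 [ 0.19241282 -0.00198763 -0.49657573]
(array([-0.019, -0.01 , -0.004]), array([ 0.7 , -2.43,  7.91]))
(array([-0.019, -0.01 , -0.004]), array([ 0.68, -2.4 ,  9.71]))
```

Run:
```python
from h import *
l=.6
for d in (.03,.012): print(deltas(.051+d*np.sin(l),0,.054+d*np.cos(l),l))
```

```text
(array([ 0.081, -0.01 , -0.004]), array([ 0.7 , -2.13,  7.92]))
(array([ 0.081, -0.01 , -0.004]), array([ 0.68, -2.28,  9.71]))
```

{"name": "move_arm", "arguments": {"deltas": [0.08, -0.01, 0, 0.3, -1.0, 2, 1, 0.08, -0.01, 0, 0.7, -2.1, 4, 1, 0.08, -0.01, 0, 0.7, -2.1, 6, 1, 0.08, -0.01, 0, 0.7, -2.1, 7.9, 1, 0.08, -0.01, 0, 0.7, -2.1, 7.9, 1, 0.08, -0.01, 0, 0.7, -2.1, 7.9, 1]}}

```text
time: 6.8
tool_pos: [0.4418, -0.1047, 0.0844]
ee_rot: [2.536, 0.002, 1.479]
wrist_force: [0.2, -0.6, -0.1]
width: 0.0006
finger_force: 0.0
```

Run:
```python
from h import *
s=snap("side"); o=robot.get_obs(); print(o["tool_pos"],o["ee_rot"],w2s(o["tool_pos"]),o["joint_positions"],o["wrist_force"])
t=red(s); print(len(t),np.percentile(t,[3,50,97],axis=0).round(4).tolist())
print(deltas(.051+.012*np.sin(.6),0,.054+.012*np.cos(.6),.6,o))
c=s["image"][110:270,260:440]
cv2.imwrite("pics/s3.png",cv2.convertScaleAbs(cv2.resize(c,None,fx=4,fy=3.7,interpolation=cv2.INTER_CUBIC)[...,::-1],alpha=1.4,beta=20))
```

```text
[ 0.44203415 -0.10508553  0.08519919] [2.53451208 0.00280672 1.47834744] [0.06523433 0.0001573  0.08519919] [-0.56104616 -0.54119625  2.24119027  0.32894792  0.91273514 -0.60118608] [-0.06832894 -0.23284386 -0.34913312]
133 [[0.0448, -0.0468, 0.0558], [0.051, -0.008, 0.0592], [0.0562, 0.0426, 0.0617]]
(array([0.007, 0.002, 0.002]), array([ 0.02, -0.6 ,  2.17]))
```

View pics/s3.png

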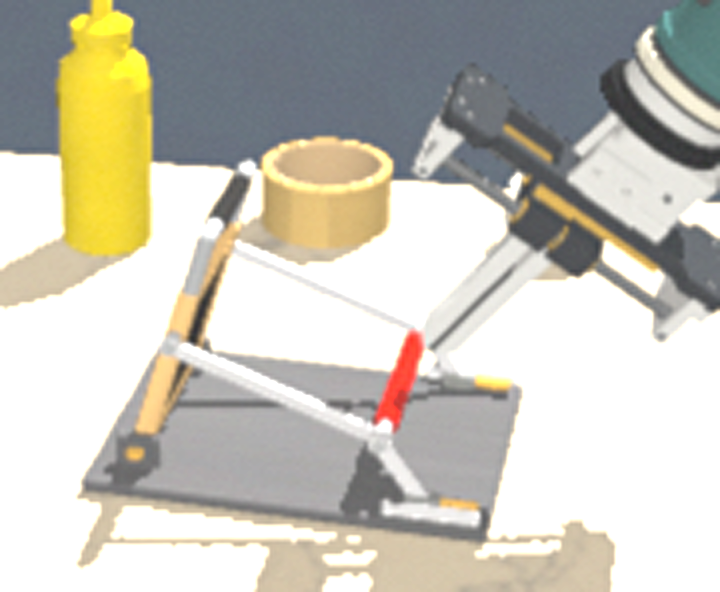

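The side crop shows the closed fingers behind and above the red bar at (405,375), and the board still up. I'll approach the contact point, then push gently along the tool axis.

{"name": "move_arm", "arguments": {"deltas": [0, 0, 0, 0, -0.5, 0.5, 1, 0, 0, 0, 0, -0.5, 1.2, 1, 0, 0, 0, 0, -0.5, 1.8, 1, 0, 0, 0, 0, -0.5, 2.3, 1, 0, 0, 0, 0, -0.5, 2.6, 1, 0, 0, 0, 0, -0.5, 2.8, 1, 0, 0, 0, 0, -0.5, 2.8, 1]}}

```text
time: 7.55
tool_pos: [0.4535, -0.1063, 0.0582]
ee_rot: [2.536, 0.002, 1.478]
wrist_force: [-3.5, 0.5, 2.3]
width: 0.0003
finger_force: 1.7
```

{"name": "move_arm", "arguments": {"deltas": [0, 0, 0, 0, 0.05, 0.15, 1, 0, 0, 0, 0, 0.1, 0.3, 1, 0, 0, 0, 0, 0.15, 0.45, 1, 0, 0, 0, 0, 0.2, 0.6, 1, 0, 0, 0, 0, 0.2, 0.6, 1]}}

```text
time: 8.05
tool_pos: [0.4573, -0.1066, 0.0535]
ee_rot: [2.539, 0.003, 1.478]
wrist_force: [-8.6, 0.7, 4.0]
width: 0.0006
finger_force: 4.1
```

{"name": "move_arm", "arguments": {"deltas": [0, 0, 0, 0, 0.03, 0.15, 1, 0, 0, 0, 0, 0.06, 0.3, 1, 0, 0, 0, 0, 0.1, 0.45, 1, 0, 0, 0, 0, 0.1, 0.45, 1]}}

```text
time: 8.45
tool_pos: [0.461, -0.1068, 0.0504]
ee_rot: [2.538, 0.002, 1.478]
wrist_force: [-5.2, 0.5, 3.3]
width: 0.0007
finger_force: 2.2
```

{"name": "move_arm", "arguments": {"deltas": [0, 0, 0, 0, 0, 0.15, 1, 0, 0, 0, 0, 0, 0.3, 1, 0, 0, 0, 0, 0, 0.45, 1, 0, 0, 0, 0, 0, 0.45, 1]}}

```text
time: 8.85
tool_pos: [0.465, -0.1076, 0.0481]
ee_rot: [2.534, 0.002, 1.477]
wrist_force: [-0.0, -0.6, 0.5]
width: 0.0004
finger_force: 0.3
```

Run:
```python
from h import *
s=snap("side"); o=robot.get_obs(); print(w2s(o["tool_pos"]),o["wrist_force"])
for n in ("side","top"):
    t=red(snap(n)); print(len(t),np.percentile(t,[3,50,97],axis=0).round(4).tolist())
```

```text
[0.04218031 0.00055747 0.04814281] [ 0.25528013  0.16324097 -0.11116226]
65 [[0.0372, -0.0491, 0.0415], [0.0438, -0.0334, 0.0454], [0.049, -0.0109, 0.0479]]
40 [[0.038, -0.0311, 0.0402], [0.0432, 0.0453, 0.0454], [0.0494, 0.0525, 0.0496]]
```

{"name": "move_arm", "arguments": {"deltas": [0, 0, 0, 0, -0.3, 0, 1, 0, 0, 0, 0, -0.4, 0.15, 1, 0, 0, 0, 0, -0.4, 0.3, 1, 0, 0, 0, 0, -0.4, 0.45, 1, 0, 0, 0, 0, -0.4, 0.45, 1]}}

```text
time: 9.5
tool_pos: [0.4637, -0.1073, 0.0414]
ee_rot: [2.536, 0.002, 1.478]
wrist_force: [-0.0, 0.0, -0.4]
width: 0.0003
finger_force: 0.0
```

Run:
```python
from h import *
S=snap("side"); o=robot.get_obs(); print(w2s(o["tool_pos"]),o["wrist_force"])
for s in (S,snap("top")):
    t=red(s); print(len(t),np.percentile(t,[3,50,97],axis=0).round(4).tolist())
c=S["image"][110:270,260:440]
cv2.imwrite("pics/s4.png",cv2.convertScaleAbs(cv2.resize(c,None,fx=4,fy=3.7,interpolation=cv2.INTER_CUBIC)[...,::-1],alpha=1.4,beta=20))
```

```text
[0.04345038 0.00035156 0.04151821] [0.67674965 0.00125562 0.12691494]
88 [[0.0314, -0.0497, 0.0312], [0.0372, -0.025, 0.0354], [0.0431, 0.0133, 0.0385]]
95 [[0.0313, -0.044, 0.0302], [0.0338, 0.0233, 0.035], [0.043, 0.0518, 0.038]]
```

View pics/s4.png

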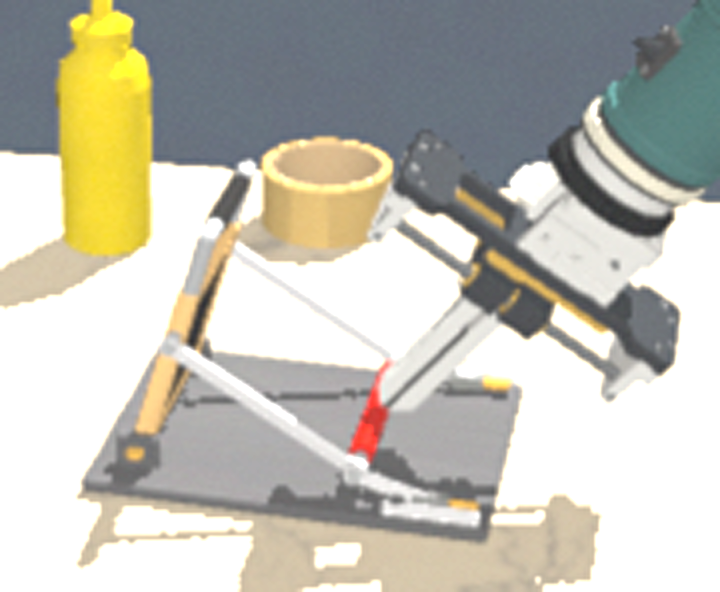

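The bar has snapped down: its centre is now at about x_s 37 mm and z 31 mm, near (372,420) in the crop. I'll press lightly once to confirm the hard stop.

{"name": "move_arm", "arguments": {"deltas": [0, 0, 0, 0, 0, 0.25, 1, 0, 0, 0, 0, 0, 0.5, 1, 0, 0, 0, 0, 0, 0.65, 1, 0, 0, 0, 0, 0, 0.75, 1, 0, 0, 0, 0, 0, 0.75, 1]}}

```text
time: 10.1
tool_pos: [0.4678, -0.1078, 0.0363]
ee_rot: [2.536, 0.003, 1.479]
wrist_force: [-13.0, 1.9, 11.2]
width: 0.0004
finger_force: 8.1
```

That gives 17 N with no movement, so the bar is against its stop. Now I'll back off along the tool axis and check.

{"name": "move_arm", "arguments": {"deltas": [0, 0, 0, 0, 0, -1, 1, 0, 0, 0, 0, 0, -4, 1, 0, 0, 0, 0, 0, -7, 1, 0, 0, 0, 0, 0, -8, 1, 0, 0, 0, 0, 0, -8, 1]}}

```text
time: 10.6
tool_pos: [0.4234, -0.1042, 0.1038]
ee_rot: [2.531, 0.005, 1.477]
wrist_force: [0.2, -0.3, -0.5]
width: 0.0005
finger_force: 0.0
```

Run:
```python
from h import *
S=snap("side"); o=robot.get_obs(); print(w2s(o["tool_pos"]),o["wrist_force"],o["joint_positions"])
T=snap("top")
for s in (S,T):
    t=red(s); print(len(t),np.percentile(t,[3,50,97],axis=0).round(4).tolist())
a=S["image"][100:300,230:450]; 
cv2.imwrite("pics/s5.png",cv2.convertScaleAbs(cv2.resize(a,None,fx=3,fy=3,interpolation=cv2.INTER_CUBIC)[...,::-1],alpha=1.4,beta=20))
```

```text
[0.08430662 0.00066277 0.10225592] [ 0.09840047  0.56370536 -0.38203252] [-0.59893986 -0.62200095  2.24684868  0.33316583  0.9941673  -0.61404551]
150 [[0.0314, -0.0496, 0.0304], [0.0383, -0.005, 0.0355], [0.0435, 0.0425, 0.0384]]
226 [[0.0317, -0.0425, 0.031], [0.0377, 0.0024, 0.0354], [0.0434, 0.0497, 0.0389]]
```

View pics/s5.png

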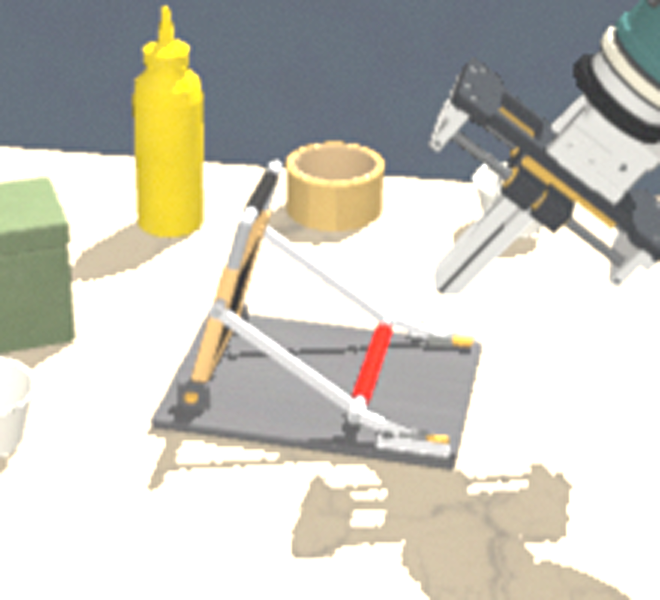

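The board is up, the bar is locked at about 31 mm at (372,365), the other items in view look undisturbed and the arm is clear.

```bash
python3 -c "
from bench import robot
print(robot.close_job())"
```

```text
the job is handed in; nothing more can be done
None
```

The board is swung up to its stop and the red knee bar is snapped over centre and locked, at about 31 mm high. The highest push reading on the bar was about 17 N, the bottle, tin, cups and tape roll were left alone, and the job was handed in after about 11 s of robot time.

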